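# Dry-fit a block, then hold it over its place for gluing

## Task

Pick up the square pine block, carry it over the row of carton, jar and tape measure, and dry-fit it gently on the plinth board: lower it flat between the four dark corner stops until you feel it seat, without letting go. Then raise it straight up again until its underside hovers about 15 mm clear above the tops of the stops, still level and lined up with the pocket and not touching the board, and finish while holding it still there, so that I can brush glue underneath. Do not knock the carton, the jar or the tape measure out of place.

Things in the scene. Friction and masses are not known exactly. Their poses are not given: they have to be found in the camera images.
- block: Loose square-section pine block, 38 x 110 x 38 mm (x, y, z), about 0.06 kg. Origin at the centre of its underside, z up, y along its length. Grip it across its 38 mm width, near the middle of its length. It starts on the left or on the right, the board on the other side. (A flat 65 x 95 x 19 mm offcut elsewhere is not it.)
- board: Fixed plywood plinth board, 120 x 190 x 15 mm (x, y, z), rigid. Origin at the centre of its underside on the worktop, z up. On it four dark L-shaped corner stops, 12 mm high and 11 mm thick, enclose a pocket of 46 x 118 mm (x, y): 4 mm of play on every side of the block. The long sides of the pocket are open for 70 mm in the middle, where fingers fit between the stops.
- seat (a point): Centre of the pocket, on the upper face of the board, 15 mm above the worktop; axes as the board's. When the block is seated its origin lies here (within the play), its y along the seat's y, either way round. The tops of the stops are 12 mm above this point.
- carton: Blue card carton, 90 x 125 x 78 mm (x, y, z), standing loose in the middle of the worktop between block and board. Origin at the centre of its underside. Leave it where it is.
- jar: White jar with a red lid, 68 mm across, 92 mm high, standing loose beside the carton, on its left or right. Origin at the centre of its underside. Leave it where it is.
- measure: Yellow tape measure, 36 x 82 x 67 mm (x, y, z), standing loose beside the carton, opposite the jar. Origin near the centre of its underside. Leave it where it is.

How it is judged:
On the way, in this order (a step that is already met when the one before it is completed fails the run):
1. the block is carried over the row of carton, jar and tape measure (height (world z) of block above 0.08 m and horizontal distance between block and carton below 0.15 m), for 0.02 s.
2. the block, still held, is seated flat on the board between the corner stops, and its touch on the board is felt (z of block in the frame of seat below 0.003 m and horizontal distance between block and seat below 0.007 m and angle between the y axis of block and the y axis of seat, either way round below 0.1 rad and angle between block's own z axis and vertical below 0.06 rad and contact force between block and board above 0.5 N and contact force between the fingers and block above 1 N), for 0.05 s.
At the end, for the whole second after the job is handed in: The block is held still in the gripper, its underside 5 to 30 mm above the tops of the corner stops, centred over the pocket within 6 mm, lined up with it within 0.08 rad, level within 0.08 rad, not touching the board; carton, jar and tape measure are within 20 mm of where they stood (z of block in the frame of seat between 0.017 and 0.042 m and horizontal distance between block and seat below 0.006 m and angle between the y axis of block and the y axis of seat, either way round below 0.08 rad and angle between block's own z axis and vertical below 0.08 rad and contact force between block and board below 0.05 N and contact force between the fingers and block above 1 N and linear speed of block below 0.02 m/s and distance of each of carton, jar, measure from where it was at the start of the episode below 0.02 m); the arm keeps its last pose, push and grip.
It fails at once if the block is rammed or dropped on the board (over 80 N) (contact force between block and board above 80 N).
It fails at once if the carton, the jar or the tape measure is knocked out of place (over 20 mm) (distance of any of carton, jar, measure from where it was at the start of the episode above 0.02 m).
It also fails if it takes over 51 s, if anything falls off the work surface, if the arm or the gripper's body presses on something with over 40 N, if the wrist force passes 120 N, or if a joint passes its speed limit or range.

## Robot

A 7-joint arm with a two-finger parallel gripper is mounted at the origin on the work surface; the furniture and walls round the work are solid. World frame = base frame: x ahead of the robot, y to its left, z up, the work surface at z = 0. Lengths are in m, angles in rad, forces in N, time in s.
With the tool pointing down it reaches from about 0.425 to 0.925 m from the base axis. Payload 6.8 kg.
Tool frame: the origin (TCP) lies on the centre line of the jaws, within the pads' length; the fingertips stand 25 mm ahead of it and the grasp point (between the pads) lies 6 mm ahead of it; z points along the fingers, y is the line along which they close (so a half turn about z gives the same grasp; the last joint's range is limited). The gripper opens to 85 mm and grips with 20 to 120 N. Pads are 22 mm wide; open, the fingers measure 114 mm over their backs; the gripper's body (76 mm by 85 mm) begins 54 mm behind the grasp point. The pads swing forward as they close: fully open they stand 13 mm farther back than shut.
Start: joints at [-0.108, 0.477, 0.022, 1.555, -0.011, 1.109, -0.083], TCP at [0.675, 0, 0.231] pointing down, gripper open.
Joint ranges: [-2.96, 2.96], [-0.34, 2.1], [-1.41, 1.46], [0.24, 2.44], [-1.37, 4.51], [0.17, 1.92], [-2.96, 2.96]. Speed limits (rad/s): [2.39, 2.39, 3.14, 3.14, 3.14, 3.14, 3.14].

## Interface

Orientations are given as a rotation vector (axis times angle).
In Python, from bench import status, imaging, workorder gives the robot as it stands.
- The arm moves only by the tool send_rows, never from a script. Its argument "steps" is a list of rows, each an object of numbers: "dx", "dy", "dz": the shift along the tool's x, y, z in cm; "yaw": the turn about the tool's z in degrees; "gripper": the opening, from 0 (shut) to 1 (fully open). A call has 1 to 5 rows; each row is the pose to reach, as a shift and turn from the pose commanded when the call began, along the tool's axes at that moment; what a row does not reach only later rows make up. A row lasts 1/8 s, in which the tool goes at most 62.5 mm and 10.7 degrees, less where a joint would pass 70% of its speed; a pose out of reach is approached as far as the arm can. A call with a gripper value outside its range is refused whole. The fingers move at their own pace and stop on an object; "force" is the grip in N (left out, the last holds). Time passes only in rows, so rows that repeat a pose let the fingers close. It gives the time, the measured TCP pose, the force, the opening and the grip force at its end, in the units of the state.
- status.get_obs(): the state, without advancing time (a new reading comes with each control period).
- imaging.grab_frame(name): name is "scene" or "side" or "wrist"; returns a dict with "color" (384x512x3 uint8, red, green, blue), "depth" (384x512 float32, m along the optical axis (not along the pixel's ray), 0 where there is no reading), "K" (3x3 intrinsics, pixels), "k1" (the pictures are not rectified: a ray, as slopes to the right and down, at radius r is drawn at 1 + k1 r^2 times it, then the intrinsics apply), "R" (3x3) and "t" (3): a world point X has camera coordinates R X + t. Camera axes: x right, y down, z forward; pixel columns grow to the right and rows downward; lengths in m; the calibration is good to about 2 mm. A picture is of the moment at which its call begins.
- workorder.hand_in(): hands the job in; it is judged then, once.
The state is a dict: "clock": time; "joints": joint angles; "qvel": joint speeds; "tau": joint torques, N m; "tcp_pos": TCP position; "orientation": TCP orientation; "contact_force": force on the tool from outside, world axes, zero at the start; "moment": the same for the moment, N m; "grip_width": finger opening in m; "gripper_force": force on a finger pad.
Only numpy, scipy, OpenCV 4.12 (cv2) and the standard library are available. Lean on these libraries where they do the work, as an engineer would, in place of code of your own. Each camera call takes 0.05 s, during which the arm holds its last target. There are 200 camera calls.

## Working session

There is one attempt and no reset: what is moved stays moved. The work goes in short steps, Python scripts to look and compute and a tool call to move; the robot and the scene stay as the last step left them, time stands still between calls to the robot, and variables do not carry over. Pictures are saved under pics/ and viewed, at most 10 in all, crops included, and the job is handed in when it is done.

Besides the shell and the picture viewer there is one more tool, called after "Call:" by a JSON object that holds its "api" and its "payload". send_rows: Moves the arm, as the interface text tells. Its arguments: {"type":"object","properties":{"steps":{"type":"array"},"force":{"type":"number"}},"required":["steps"]}

```bash
mkdir -p pics
cat > h.py <<'E'
import numpy as np,cv2
from bench import status,imaging,workorder
def grab(n):
    f=imaging.grab_frame(n); np.savez(f'/tmp/{n}.npz',**f); return f
def save(f,n): cv2.imwrite(f'pics/{n}.png',f['color'][:,:,::-1])
def cloud(f):
    h,w=f['depth'].shape; u,v=np.meshgrid(np.arange(w),np.arange(h))
    p=np.stack([u,v],-1).reshape(-1,1,2).astype(np.float64)
    k=np.array([f['k1'],0,0,0,0],float)
    n=cv2.undistortPoints(p,np.array(f['K'],float),k).reshape(h,w,2)
    z=f['depth'].astype(float)
    c=np.dstack([n*z[...,None],z])
    W=(c-np.array(f['t']).ravel())@np.array(f['R'])
    W[z==0]=np.nan
    return W
E
python3 - <<'E'
from h import *
o=status.get_obs();print({k:np.round(v,3) for k,v in o.items()})
fs={n:grab(n) for n in('scene','side','wrist')}
for n,f in fs.items(): save(f,n+'0');print(n,f['k1'],np.round(-np.array(f['R']).T@np.array(f['t']).ravel(),3))
c=np.hstack([fs['scene']['color'],fs['side']['color']])[:,:,::-1]
cv2.imwrite('pics/both.png',cv2.resize(np.vstack([fs['scene']['color'],fs['side']['color']])[:,:,::-1],(400,600)))
E
```

```text
{'clock': np.float64(0.0), 'joints': array([-0.108,  0.478,  0.022,  1.556, -0.012,  1.109, -0.083]), 'qvel': array([ 0.001, -0.   , -0.001,  0.   ,  0.001,  0.   , -0.   ]), 'tau': array([-1.0000e-03, -5.9644e+01,  1.6080e+00, -2.8119e+01,  1.2000e-02,
        9.0000e-03,  0.0000e+00]), 'tcp_pos': array([0.674, 0.   , 0.23 ]), 'orientation': array([-2.221e+00, -2.221e+00,  2.000e-03]), 'contact_force': array([ 0.319, -0.341,  0.481]), 'moment': array([-0.004,  0.017, -0.004]), 'gripper_force': np.float64(0.0), 'grip_width': np.float64(0.085)}
scene -0.12098524543978874 [ 0.617 -0.785  0.906]
side -0.08921341814689711 [0.789 0.524 1.028]
wrist -0.01237916306123528 [0.675 0.073 0.373]
```

View pics/scene0.png

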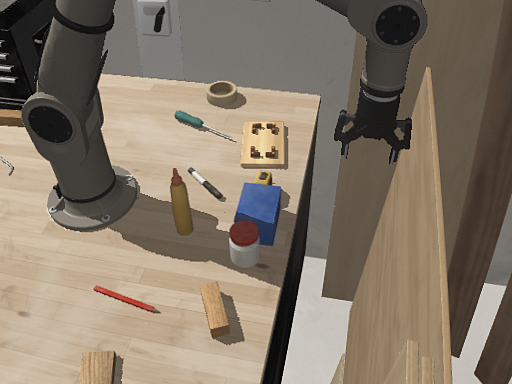

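View pics/side0.png

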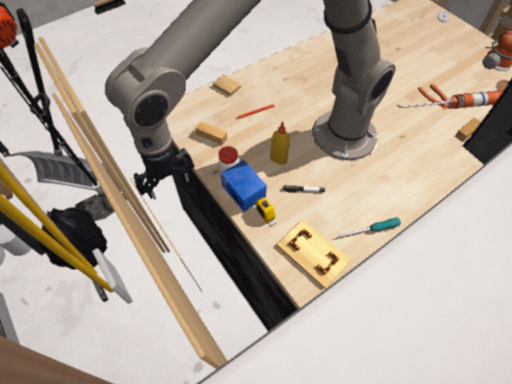

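The scene view shows the block at (215,308), the jar at (244,244), the carton at (258,212), the tape measure at (263,180) and the board with its stops at (264,145). In the side view the block is at (211,132) and the board at (313,253). Next I'll measure their poses.

```bash
cat > m.py <<'E'
from h import *
def rect(P): 
    (c,s,a)=cv2.minAreaRect((P[:,:2]*1000).astype(np.float32)); return np.round(c,1),np.round(s,1),round(a,1)
def seg(W,z0,z1,seed,r,mask=None):
    m=(W[...,2]>z0)&(W[...,2]<z1)&(np.hypot(W[...,0]-seed[0],W[...,1]-seed[1])<r)
    if mask is not None: m&=mask
    m=cv2.morphologyEx(m.astype(np.uint8),cv2.MORPH_OPEN,np.ones((2,2)))
    n,l,st,_=cv2.connectedComponentsWithStats(m); 
    return W[l==1+np.argmax(st[1:,4])] if n>1 else W[:0,0]
E
python3 - <<'E'
from m import *
seeds={'scene':dict(block=(213,300),jar=(244,230),carton=(260,195),meas=(263,176),board=(264,158)),
'side':dict(block=(211,130),jar=(229,155),carton=(243,182),meas=(264,208),board=(330,268))}
zr=dict(block=(.03,.05),jar=(.085,.105),carton=(.07,.085),meas=(.055,.075),board=(.01,.021))
for n in('scene','side'):
    f=dict(np.load(f'/tmp/{n}.npz'));W=cloud(f)
    for k,(u,v) in seeds[n].items():
        s=W[v,u]; P=seg(W,*zr[k],s,.13)
        print(n,k,np.round(s,3),len(P), *( (rect(P),round(np.median(P[:,2]),4)) if len(P)>4 else ()))
    # stops
    s=W[seeds[n]['board'][1],seeds[n]['board'][0]]
    d=(f['color'].max(-1)<110)
    P=W[d&(W[...,2]>.02)&(W[...,2]<.035)&(np.hypot(W[...,0]-s[0],W[...,1]-s[1])<.15)]
    print('stops',len(P),rect(P) if len(P)>4 else '')
    m=(W[...,0]>.75)&(W[...,2]>.06)&(abs(W[...,1])<.4)&(W[...,0]<1.3)
    print('tall beyond',np.nanpercentile(W[m],[1,5,50],axis=0).round(2) if m.any() else '')
E
```

```text
scene block [ 0.404 -0.264  0.038] 889 (array([ 405.6, -264. ]), array([ 38.3, 131.6]), 25.7) nan
scene jar [ 0.437 -0.11   0.091] 547 (array([ 441.3, -112.8]), array([70.9, 60. ]), 27.2) 0.0913
scene carton [0.446 0.016 0.076] 1534 (array([446.9,  16.7]), array([ 86.7, 213.8]), 1.8) nan
scene meas [0.438 0.093 0.065] 172 (array([439.6,  80.7]), array([32.9, 66.2]), 5.3) nan
scene board [0.416 0.219 0.013] 1316 (array([nan, nan]), array([0., 0.]), 0.0) nan
stops 158 (array([409.6, 227.2]), array([ 63.5, 258.8]), 10.4)
tall beyond [[ 0.8  -0.39  0.06]
 [ 0.8  -0.36  0.08]
 [ 0.81  0.01  0.2 ]]
side block [ 0.407 -0.265  0.042] 280 (array([ 398.1, -272.2]), array([ 64., 102.]), 34.1) 0.0375
side jar [ 0.434 -0.104  0.089] 265 (array([ 417.2, -133.3]), array([121.,  58.]), 55.5) 0.0916
side carton [0.451 0.001 0.077] 1006 (array([425.4, -10.6]), array([122.4, 118.7]), 5.6) nan
side meas [0.448 0.107 0.064] 161 (array([420.8,  92.7]), array([62.5, 33.3]), 49.7) nan
side board [0.395 0.358 0.026] 1696 (array([557.2, 368.2]), array([457.4, 150.3]), 17.9) nan
stops 113 (array([401. , 288.6]), array([ 64.3, 134.6]), 10.3)
tall beyond [[ 0.76 -0.4   0.07]
 [ 0.8  -0.37  0.09]
 [ 0.81  0.18  0.25]]
```

Call:
{"api": "send_rows", "payload": {"steps": [{"dx": -4, "dy": -4}, {"dx": -8, "dy": -8}, {"dx": -12, "dy": -12}, {"dx": -16, "dy": -16}, {"dx": -20, "dy": -20}]}}

```text
validation failed for argument at $.st...
```

Call:
{"api": "send_rows", "payload": {"steps": [{"dx": -3, "dy": -3.5, "yaw": -8}, {"dx": -6, "dy": -7, "yaw": -16}, {"dx": -6.4, "dy": -7, "yaw": -20}, {"dx": -6.4, "dy": -7, "yaw": -20}, {"dx": -6.4, "dy": -7, "yaw": -20}]}}

```text
validation failed for argument at $.st...
```

Run:
```python
from m import *
o=status.get_obs();print(np.round(o['tcp_pos'],4),np.round(o['orientation'],3),o['clock'])
f=grab('wrist');save(f,'w1');W=cloud(f)
ok=np.isfinite(W[...,2])&(W[...,2]>.03)&(W[...,2]<.045)&(np.hypot(W[...,0]-.405,W[...,1]+.264)<.09)
P=W[ok];print(len(P),rect(P),np.median(P[:,2]))
for n in('scene','side'):
    f=dict(np.load(f'/tmp/{n}.npz'));W=cloud(f)
    for (k,zz,c,r) in (('bottle',(.08,.3),(.25,-.05),.15),('jar',(.085,.1),(.44,-.11),.06),('carton',(.073,.083),(.446,0),.085),('meas',(.058,.07),(.44,.09),.06),('board',(.01,.019),(.4,.28),.13)):
        P=W[(W[...,2]>zz[0])&(W[...,2]<zz[1])&(np.hypot(W[...,0]-c[0],W[...,1]-c[1])<r)]
        if len(P)>4:print(n,k,len(P),rect(P),P[:,2].max().round(3))
```

```text
[ 0.6745 -0.      0.2303] [-2.221e+00 -2.221e+00  2.000e-03] 0.15
527 (array([ 424. , -298.9]), array([40.8, 44.9]), 28.1) 0.037181832677885926
scene bottle 608 (array([275.8, -61. ]), array([40.8, 45. ]), 16.5) 0.192
scene jar 552 (array([ 435.5, -113. ]), array([63.3, 62.8]), 74.2) 0.097
scene carton 1507 (array([445.5, -10.5]), array([ 90.7, 128.4]), 1.9) 0.083
scene meas 153 (array([436. ,  92.8]), array([45.1, 32.7]), 89.2) 0.069
scene board 1560 (array([367.8, 282.1]), array([177.4, 198.2]), 9.7) 0.019
side bottle 356 (array([274.4, -46.9]), array([37.4, 60.2]), 41.2) 0.191
side jar 267 (array([ 434.9, -110.2]), array([62.8, 62. ]), 86.4) 0.098
side carton 994 (array([445.3, -15.6]), array([ 92.4, 137.7]), 1.8) 0.083
side meas 196 (array([441.2,  85.4]), array([90.2, 70.4]), 1.8) 0.07
side board 2101 (array([368.7, 282.7]), array([180.8, 191.2]), 10.2) 0.019
```

View pics/w1.png

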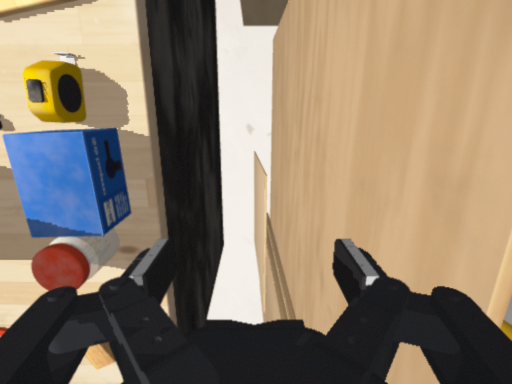

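The arm didn't move because the rows failed validation. The wrist view, still at the start pose, shows the carton at (70,180), the jar at (60,265) and the measure at (55,90). I'll resend with every field filled in.

Call:
{"api": "send_rows", "payload": {"steps": [{"dx": -4, "dy": -4, "dz": 0, "yaw": 0, "gripper": 1}, {"dx": -8, "dy": -8, "dz": 0, "yaw": 0, "gripper": 1}, {"dx": -12, "dy": -12, "dz": 0, "yaw": 0, "gripper": 1}, {"dx": -16, "dy": -16, "dz": 0, "yaw": 0, "gripper": 1}, {"dx": -20, "dy": -20, "dz": 0, "yaw": 0, "gripper": 1}]}}

```text
clock: 0.82
tcp_pos: [0.4735, -0.2012, 0.2311]
orientation: [2.221, 2.221, 0.0]
contact_force: [0.2, -0.7, 0.0]
grip_width: 0.0853
gripper_force: 0.0
```

Call:
{"api": "send_rows", "payload": {"steps": [{"dx": -3, "dy": -3.5, "dz": 0, "yaw": -8, "gripper": 1}, {"dx": -6, "dy": -7, "dz": 0, "yaw": -16, "gripper": 1}, {"dx": -6.4, "dy": -7, "dz": 0, "yaw": -20, "gripper": 1}, {"dx": -6.4, "dy": -7, "dz": 0, "yaw": -20, "gripper": 1}, {"dx": -6.4, "dy": -7, "dz": 0, "yaw": -20, "gripper": 1}]}}

```text
clock: 1.45
tcp_pos: [0.4055, -0.2634, 0.231]
orientation: [-1.802, -2.573, -0.0]
contact_force: [-0.5, 0.4, -0.1]
grip_width: 0.0853
gripper_force: 0.0
```

Run:
```python
from m import *
o=status.get_obs();print(np.round(o['tcp_pos'],4),np.round(o['orientation'],3),o['clock'])
f=grab('wrist');save(f,'w2');W=cloud(f)
ok=np.isfinite(W[...,2])&(W[...,2]>.03)&(W[...,2]<.045)&(np.hypot(W[...,0]-.405,W[...,1]+.264)<.09)
P=W[ok];print(len(P),rect(P),np.median(P[:,2]))
from scipy.spatial.transform import Rotation as R
print(R.from_rotvec(o['orientation']).as_matrix().round(3))
```

```text
[ 0.4055 -0.2634  0.231 ] [-1.802 -2.573 -0.   ] 1.45
2457 (array([ 407.5, -271. ]), array([ 38. , 109.9]), 27.5) 0.03767279682619191
[[-0.342  0.94   0.   ]
 [ 0.94   0.342  0.   ]
 [ 0.     0.    -1.   ]]
```

View pics/w2.png

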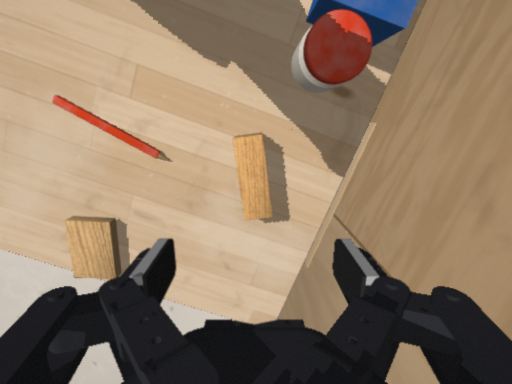

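The wrist view shows the block at (253,176), 7.5° off the tool axis. The depth fit gives 38.0 x 109.9 mm, centred at (0.4075, -0.271) and turned 27.5°. I'll check the side panel's clearance, then descend.

Run:
```python
from m import *
for n in('wrist','scene'):
    W=cloud(dict(np.load(f'/tmp/{n}.npz')))
    m=(W[...,0]>.5)&(W[...,0]<1.2)&(W[...,2]>-.5)&(W[...,2]<.15)
    for z in(-.4,-.2,0,.05,.1):
        q=W[m&(abs(W[...,2]-z)<.03)]
        print(n,z,len(q),np.percentile(q[:,0],[1,5,50]).round(3) if len(q) else '')
```

```text
wrist -0.4 4881 [0.704 0.705 0.778]
wrist -0.2 5948 [0.735 0.736 0.788]
wrist 0 10759 [0.5   0.503 0.525]
wrist 0.05 3190 [0.745 0.746 0.798]
wrist 0.1 396 [0.747 0.747 0.8  ]
scene -0.4 2396 [0.529 0.529 0.777]
scene -0.2 3282 [0.529 0.53  0.787]
scene 0 7609 [0.501 0.503 0.53 ]
scene 0.05 3776 [0.508 0.539 0.799]
scene 0.1 4469 [0.51  0.544 0.802]
```

Call:
{"api": "send_rows", "payload": {"steps": [{"dx": -0.8, "dy": -0.1, "dz": 3, "yaw": -7.5, "gripper": 1}, {"dx": -0.8, "dy": -0.1, "dz": 7, "yaw": -7.5, "gripper": 1}, {"dx": -0.8, "dy": -0.1, "dz": 10, "yaw": -7.5, "gripper": 1}, {"dx": -0.8, "dy": -0.1, "dz": 12, "yaw": -7.5, "gripper": 1}, {"dx": -0.8, "dy": -0.1, "dz": 12, "yaw": -7.5, "gripper": 1}]}}

```text
clock: 2.12
tcp_pos: [0.4062, -0.2707, 0.1098]
orientation: [-1.627, -2.683, 0.0]
contact_force: [0.2, -0.2, 0.6]
grip_width: 0.0856
gripper_force: 0.0
```

Run:
```python
from m import *
o=status.get_obs();print(np.round(o['tcp_pos'],4),np.round(o['orientation'],3))
f=grab('wrist');save(f,'w3');W=cloud(f)
ok=np.isfinite(W[...,2])&(W[...,2]>.03)&(W[...,2]<.045)&(np.hypot(W[...,0]-.407,W[...,1]+.271)<.07)
P=W[ok];print(len(P),rect(P),np.median(P[:,2]))
```

```text
[ 0.4062 -0.2707  0.1098] [-1.627 -2.683  0.   ]
5609 (array([ 407.7, -271.1]), array([ 38.1, 110.4]), 27.5) 0.03765242589927896
```

Call:
{"api": "send_rows", "payload": {"steps": [{"dx": -0.1, "dy": 0.1, "dz": 3, "yaw": 0, "gripper": 1}, {"dx": -0.1, "dy": 0.1, "dz": 5.5, "yaw": 0, "gripper": 1}, {"dx": -0.1, "dy": 0.1, "dz": 7, "yaw": 0, "gripper": 1}, {"dx": -0.1, "dy": 0.1, "dz": 7.7, "yaw": 0, "gripper": 1}, {"dx": -0.1, "dy": 0.1, "dz": 7.7, "yaw": 0, "gripper": 1}]}}

```text
clock: 2.8
tcp_pos: [0.4084, -0.2724, 0.0344]
orientation: [1.63, 2.685, 0.0]
contact_force: [0.7, -0.5, 0.3]
grip_width: 0.0853
gripper_force: 0.0
```

Call:
{"api": "send_rows", "payload": {"steps": [{"dx": 0, "dy": 0, "dz": 0, "yaw": 0, "gripper": 0.6}, {"dx": 0, "dy": 0, "dz": 0, "yaw": 0, "gripper": 0.4}, {"dx": 0, "dy": 0, "dz": 0, "yaw": 0, "gripper": 0.2}, {"dx": 0, "dy": 0, "dz": 0, "yaw": 0, "gripper": 0.2}, {"dx": 0, "dy": 0, "dz": 0, "yaw": 0, "gripper": 0.2}], "force": 40}}

```text
clock: 3.42
tcp_pos: [0.4085, -0.2724, 0.0348]
orientation: [1.63, 2.685, 0.0]
contact_force: [-1.1, 1.3, 7.4]
grip_width: 0.0356
gripper_force: 39.2
```

Call:
{"api": "send_rows", "payload": {"steps": [{"dx": 0, "dy": 0, "dz": -1, "yaw": 0, "gripper": 0.2}, {"dx": 0, "dy": 0, "dz": -4, "yaw": 0, "gripper": 0.2}, {"dx": 0, "dy": 0, "dz": -9, "yaw": 0, "gripper": 0.2}, {"dx": 0, "dy": 0, "dz": -13, "yaw": 0, "gripper": 0.2}, {"dx": 0, "dy": 0, "dz": -15, "yaw": 0, "gripper": 0.2}]}}

```text
clock: 4.05
tcp_pos: [0.4089, -0.2728, 0.187]
orientation: [1.628, 2.682, 0.001]
contact_force: [0.5, -0.3, -1.1]
grip_width: 0.0355
gripper_force: 40.1
```

Run:
```python
from m import *
o=status.get_obs();print(np.round(o['tcp_pos'],4),np.round(o['orientation'],3),o['grip_width'],o['gripper_force'])
f=grab('wrist');save(f,'w4')
for n in('scene','side'):
    f=dict(np.load(f'/tmp/{n}.npz'));W=cloud(f)
    z=W[...,2]; P=W[(z>.012)&(z<.035)&(np.hypot(W[...,0]-.4,W[...,1]-.28)<.16)&(W[...,1]>.15)]
    d=f['color'].astype(int); 
    h=cv2.cvtColor(f['color'],cv2.COLOR_RGB2HSV)
    Q=W[(z>.02)&(z<.032)&(np.hypot(W[...,0]-.4,W[...,1]-.28)<.12)]
    print(n,len(Q),rect(Q),np.median(Q,axis=0))
    B=W[(z>.009)&(z<.02)&(np.hypot(W[...,0]-.41,W[...,1]-.28)<.125)&(W[...,0]>.33)];print(rect(B),len(B))
```

```text
[ 0.4089 -0.2728  0.187 ] [1.628e+00 2.682e+00 1.000e-03] 0.03554814791178989 40.11224806308746
scene 243 (array([401.2, 277.8]), array([111. , 168.6]), 8.3) [0.39824605 0.24931058 0.02587606]
(array([397.2, 286. ]), array([118.3, 198. ]), 9.7) 1567
side 272 (array([389.3, 287.9]), array([ 85.8, 141.8]), 9.5) [0.3989497  0.32246969 0.02552929]
(array([398.1, 288.3]), array([121.2, 191.4]), 9.8) 2122
```

View pics/w4.png

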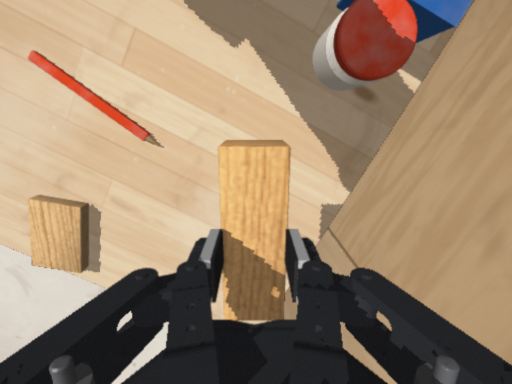

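The block is held squarely, filling (220–290, 140–320) in the wrist view. Now I'll carry it over the row, swinging slightly outward to stay within reach.

Call:
{"api": "send_rows", "payload": {"steps": [{"dx": 2, "dy": 2.2, "dz": -0.5, "yaw": 3, "gripper": 0.2}, {"dx": 5.5, "dy": 6, "dz": -1, "yaw": 7, "gripper": 0.2}, {"dx": 9, "dy": 9.7, "dz": -1, "yaw": 11, "gripper": 0.2}, {"dx": 12.5, "dy": 13.4, "dz": -1, "yaw": 15, "gripper": 0.2}, {"dx": 16.5, "dy": 15.5, "dz": -1, "yaw": 17.8, "gripper": 0.2}]}}

```text
clock: 4.72
tcp_pos: [0.4701, -0.0523, 0.194]
orientation: [2.027, 2.4, 0.001]
contact_force: [0.6, -0.6, -0.4]
grip_width: 0.0357
gripper_force: 40.1
```

Call:
{"api": "send_rows", "payload": {"steps": [{"dx": 5, "dy": 0, "dz": 0, "yaw": 0, "gripper": 0.2}, {"dx": 10, "dy": 0, "dz": 0, "yaw": 0, "gripper": 0.2}, {"dx": 15, "dy": 0, "dz": 0, "yaw": 0, "gripper": 0.2}, {"dx": 20, "dy": 0, "dz": 0, "yaw": 0, "gripper": 0.2}, {"dx": 22.5, "dy": 0, "dz": 0, "yaw": 0, "gripper": 0.2}]}}

```text
clock: 5.35
tcp_pos: [0.4304, 0.1701, 0.1939]
orientation: [-2.021, -2.404, -0.0]
contact_force: [0.5, -0.5, -1.2]
grip_width: 0.0357
gripper_force: 40.1
```

Call:
{"api": "send_rows", "payload": {"steps": [{"dx": 0, "dy": 0, "dz": 0, "yaw": 0, "gripper": 0.2}, {"dx": 0, "dy": 0, "dz": 0, "yaw": 0, "gripper": 0.2}]}}

```text
clock: 5.6
tcp_pos: [0.4315, 0.1662, 0.1938]
orientation: [2.027, 2.4, -0.002]
contact_force: [1.2, 0.1, -0.5]
grip_width: 0.0354
gripper_force: 40.1
```

```bash
cat > b.py <<'E'
from m import *
def board(n,c=(.398,.287)):
    f=grab(n);W=cloud(f);z=W[...,2];r=np.hypot(W[...,0]-c[0],W[...,1]-c[1])
    B=W[(z>.009)&(z<.032)&(r<.125)]; print(n,'board',len(B),rect(B))
    Q=W[(z>.021)&(z<.033)&(r<.1)]; print('stops',len(Q),rect(Q),np.median(Q[:,2]).round(4))
    return f,W
E
python3 - <<'E'
from b import *
o=status.get_obs();print(np.round(o['tcp_pos'],4),np.round(o['orientation'],3),o['clock'])
f,W=board('wrist');save(f,'w5')
z=W[...,2]
m=(abs(W[...,0]-o['tcp_pos'][0])<.1)&(abs(W[...,1]-o['tcp_pos'][1])<.08)&(z>.13)&(z<.22)
h,b=np.histogram(z[m],30);print(h,b.round(3))
E
```

```text
[0.4315 0.1662 0.1938] [ 2.027e+00  2.400e+00 -2.000e-03] 5.6
wrist board 15525 (array([371.6, 267.8]), array([180.8, 153.6]), 9.7)
stops 1479 (array([399.7, 282.7]), array([ 67.9, 125.7]), 9.8) 0.0265
[    1    35    22     0    24    36     0    21    41     1    25    38
     1    57     8    33    34   830 10342   259    73    99    98   125
   123   132   114   141   140   151] [0.159 0.161 0.163 0.165 0.167 0.169 0.171 0.173 0.175 0.177 0.179 0.181
 0.183 0.185 0.187 0.189 0.192 0.194 0.196 0.198 0.2   0.202 0.204 0.206
 0.208 0.21  0.212 0.214 0.216 0.218 0.22 ]
```

View pics/w5.png

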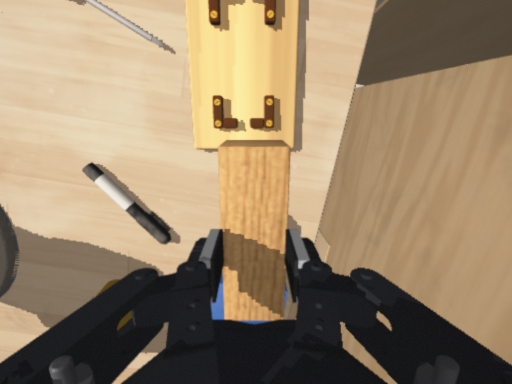

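The wrist view shows the board with its near stops at (225,112) and (262,112). The far stops are cut off at the top, and the block fills (220–290, 140–320). I'll rise a little to see all four stops and measure the block in the gripper.

Call:
{"api": "send_rows", "payload": {"steps": [{"dx": 0.5, "dy": 0, "dz": -3, "yaw": 0, "gripper": 0.2}, {"dx": 1, "dy": 0, "dz": -6, "yaw": 0, "gripper": 0.2}, {"dx": 1.5, "dy": 0, "dz": -8, "yaw": 0, "gripper": 0.2}, {"dx": 1.5, "dy": 0, "dz": -8, "yaw": 0, "gripper": 0.2}, {"dx": 1.5, "dy": 0, "dz": -8, "yaw": 0, "gripper": 0.2}]}}

```text
clock: 6.28
tcp_pos: [0.4288, 0.181, 0.2731]
orientation: [-2.027, -2.4, 0.002]
contact_force: [-0.0, 0.1, -1.1]
grip_width: 0.0355
gripper_force: 40.2
```

```bash
cat > fit.py <<'E'
from b import *
from scipy.spatial.transform import Rotation as R
def run(name):
    o=status.get_obs();p=o['tcp_pos'];M=R.from_rotvec(o['orientation']).as_matrix();print(np.round(p,4),np.round(M,3).tolist())
    f,W=board('wrist');save(f,name);z=W[...,2]
    L=(W-p)@M   # tool coords
    h=cv2.cvtColor(f['color'],cv2.COLOR_RGB2HSV)
    m=(abs(L[...,2]+.003)<.0025)&(abs(L[...,1])<.03)&(abs(L[...,0])<.08)&(h[...,1]>60)
    P=L[m];print('block top (tool mm)',len(P),rect(P),'zmed',np.median(P[:,2]*1000).round(1),'xmax',np.percentile(P[:,0]*1000,[0,99,100]).round(1))
    # end tilt of top: plane fit
    A=np.c_[P[:,:2],np.ones(len(P))];print('plane slopes',np.linalg.lstsq(A,P[:,2],rcond=None)[0].round(4))
    e=P[P[:,0]>.03]; print('far part width range',np.percentile(e[:,1]*1000,[.5,99.5]).round(1))
    S=L[(z>.022)&(z<.032)&(np.hypot(W[...,0]-.398,W[...,1]-.287)<.1)];print('stops tool',rect(S))
E
python3 -c "from fit import *;run('w6')"
```

```text
[0.4288 0.181  0.2731] [[-0.167, 0.986, -0.001], [0.986, 0.167, -0.001], [-0.001, -0.001, -1.0]]
wrist board 11739 (array([369.1, 285.1]), array([179.6, 189.8]), 9.7)
stops 1298 (array([398.3, 289.3]), array([ 67.6, 139.1]), 9.8) 0.0265
block top (tool mm) 11391 (array([ 2. , -1.9]), array([109.6,  43.2]), 0.1) zmed -2.7 xmax [-52.7  56.2  56.8]
plane slopes [-0.0002  0.0001 -0.0027]
far part width range [-18.   19.4]
stops tool (array([112. , -11.6]), array([ 67.6, 139.1]), 89.8)
```

View pics/w6.png

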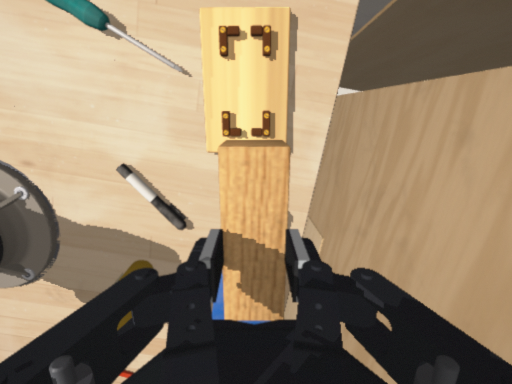

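All four stops show in the wrist view, centred near (246,80). In tool axes the pocket centre is (112, -11.6) mm and the block centre is about (2.0, 0.7) mm, with matching angles. I'll move above the pocket.

Call:
{"api": "send_rows", "payload": {"steps": [{"dx": 3.5, "dy": -0.4, "dz": 0, "yaw": 0, "gripper": 0.2}, {"dx": 7.5, "dy": -0.8, "dz": 0, "yaw": 0, "gripper": 0.2}, {"dx": 11, "dy": -1.2, "dz": 3, "yaw": 0, "gripper": 0.2}, {"dx": 11, "dy": -1.2, "dz": 8, "yaw": 0, "gripper": 0.2}, {"dx": 11, "dy": -1.2, "dz": 13, "yaw": 0, "gripper": 0.2}]}}

```text
clock: 6.95
tcp_pos: [0.3982, 0.2884, 0.142]
orientation: [-2.025, -2.402, 0.001]
contact_force: [0.8, -0.4, -1.6]
grip_width: 0.0355
gripper_force: 40.2
```

Call:
{"api": "send_rows", "payload": {"steps": [{"dx": 0, "dy": 0, "dz": 2, "yaw": 0, "gripper": 0.2}, {"dx": 0, "dy": 0, "dz": 4, "yaw": 0, "gripper": 0.2}, {"dx": 0, "dy": 0, "dz": 4.8, "yaw": 0, "gripper": 0.2}, {"dx": 0, "dy": 0, "dz": 4.8, "yaw": 0, "gripper": 0.2}, {"dx": 0, "dy": 0, "dz": 4.8, "yaw": 0, "gripper": 0.2}]}}

```text
clock: 7.58
tcp_pos: [0.3991, 0.2889, 0.0967]
orientation: [2.026, 2.401, 0.002]
contact_force: [0.3, -0.6, -0.7]
grip_width: 0.0357
gripper_force: 40.2
```

Run:
```python
from fit import *
run('w7')
f,W=board('scene');save(f,'s7')
cv2.imwrite('pics/s7c.png',cv2.resize(f['color'][90:200,200:330,::-1],(780,540)[:2] if 0 else (650,550),interpolation=cv2.INTER_CUBIC))
```

```text
[0.3991 0.2889 0.0967] [[-0.168, 0.986, 0.001], [0.986, 0.168, 0.001], [0.001, 0.001, -1.0]]
wrist board 15210 (array([369.2, 285.5]), array([180.1, 189.3]), 9.8)
stops 1580 (array([398.3, 290.4]), array([ 68.1, 137.7]), 9.7) 0.0266
block top (tool mm) 11402 (array([ 2.1, -1.8]), array([ 43.5, 109.5]), 89.8) zmed -2.7 xmax [-52.7  56.2  56.9]
plane slopes [-0.0001  0.0014 -0.0027]
far part width range [-18.   19.4]
stops tool (array([ 1.6, -0.6]), array([ 68.1, 137.7]), 90.0)
scene board 1582 (array([368.4, 280.7]), array([176.7, 195.5]), 9.7)
stops 195 (array([396.9, 287.4]), array([ 66.7, 148.2]), 10.4) 0.0263
```

View pics/w7.png

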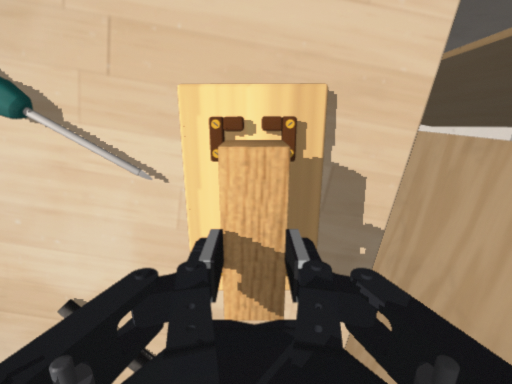

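The far stops at (218,135) and (290,135) sit evenly around the block. A correction of about -1 mm in x and -1.4 mm in y centres it, so I'll descend with that.

Call:
{"api": "send_rows", "payload": {"steps": [{"dx": -0.1, "dy": -0.14, "dz": 1, "yaw": 0, "gripper": 0.2}, {"dx": -0.1, "dy": -0.14, "dz": 2, "yaw": 0, "gripper": 0.2}, {"dx": -0.1, "dy": -0.14, "dz": 3, "yaw": 0, "gripper": 0.2}, {"dx": -0.1, "dy": -0.14, "dz": 3.6, "yaw": 0, "gripper": 0.2}, {"dx": -0.1, "dy": -0.14, "dz": 4, "yaw": 0, "gripper": 0.2}]}}

```text
clock: 8.3
tcp_pos: [0.3973, 0.2874, 0.0555]
orientation: [-2.026, -2.401, 0.001]
contact_force: [0.2, 0.1, -0.5]
grip_width: 0.0355
gripper_force: 40.2
```

Call:
{"api": "send_rows", "payload": {"steps": [{"dx": 0, "dy": 0, "dz": 0, "yaw": 0, "gripper": 0.2}, {"dx": 0, "dy": 0, "dz": 0.2, "yaw": 0, "gripper": 0.2}, {"dx": 0, "dy": 0, "dz": 0.4, "yaw": 0, "gripper": 0.2}, {"dx": 0, "dy": 0, "dz": 0.5, "yaw": 0, "gripper": 0.2}, {"dx": 0, "dy": 0, "dz": 0.5, "yaw": 0, "gripper": 0.2}]}}

```text
clock: 8.93
tcp_pos: [0.3974, 0.2874, 0.0511]
orientation: [-2.026, -2.401, 0.0]
contact_force: [0.3, 0.1, -0.4]
grip_width: 0.035
gripper_force: 40.2
```

No touch yet; expected at about 0.050. I'll go on in 1 mm steps.

Call:
{"api": "send_rows", "payload": {"steps": [{"dx": 0, "dy": 0, "dz": 0.1, "yaw": 0, "gripper": 0.2}, {"dx": 0, "dy": 0, "dz": 0.1, "yaw": 0, "gripper": 0.2}, {"dx": 0, "dy": 0, "dz": 0.2, "yaw": 0, "gripper": 0.2}, {"dx": 0, "dy": 0, "dz": 0.2, "yaw": 0, "gripper": 0.2}]}}

```text
clock: 9.43
tcp_pos: [0.3975, 0.2874, 0.0498]
orientation: [2.026, 2.401, -0.0]
contact_force: [-2.0, -2.0, 9.2]
grip_width: 0.0359
gripper_force: 42.1
```

Contact is 9 N at an underside height of about 14.5 mm, so the block is on the board and not on a stop. I'll measure the centring before lifting.

Call:
{"api": "send_rows", "payload": {"steps": [{"dx": 0, "dy": 0, "dz": 0, "yaw": 0, "gripper": 0.2}, {"dx": 0, "dy": 0, "dz": 0, "yaw": 0, "gripper": 0.2}]}}

```text
clock: 9.68
tcp_pos: [0.3975, 0.2874, 0.0498]
orientation: [2.025, 2.401, 0.0]
contact_force: [-2.3, -2.3, 8.4]
grip_width: 0.0353
gripper_force: 42.0
```

```bash
python3 -c "from fit import *;run('w8')"
```

```text
[0.3975 0.2874 0.0498] [[-0.168, 0.986, 0.0], [0.986, 0.168, -0.0], [-0.0, 0.0, -1.0]]
wrist board 24579 (array([369.2, 286. ]), array([180. , 187.9]), 9.8)
stops 3553 (array([398.6, 290.5]), array([ 68.3, 138.8]), 9.9) 0.0265
block top (tool mm) 11421 (array([ 2.1, -1.8]), array([ 43.4, 109.4]), 89.6) zmed -2.8 xmax [-52.5  56.2  56.9]
plane slopes [-0.0003 -0.0004 -0.0028]
far part width range [-18.1  19.3]
stops tool (array([2.8, 1.6]), array([ 68.3, 138.8]), 89.8)
```

The block is within about 1 mm of centre. Now I'll raise it straight up to 27 mm above the seat.

Call:
{"api": "send_rows", "payload": {"steps": [{"dx": 0, "dy": 0, "dz": -0.5, "yaw": 0, "gripper": 0.2}, {"dx": 0, "dy": 0, "dz": -1.2, "yaw": 0, "gripper": 0.2}, {"dx": 0, "dy": 0, "dz": -2, "yaw": 0, "gripper": 0.2}, {"dx": 0, "dy": 0, "dz": -2.6, "yaw": 0, "gripper": 0.2}, {"dx": 0, "dy": 0, "dz": -2.8, "yaw": 0, "gripper": 0.2}]}}

```text
clock: 10.35
tcp_pos: [0.3977, 0.2876, 0.0777]
orientation: [2.026, 2.401, 0.001]
contact_force: [0.3, -0.3, -0.5]
grip_width: 0.0355
gripper_force: 40.2
```

Call:
{"api": "send_rows", "payload": {"steps": [{"dx": 0, "dy": 0, "dz": 0, "yaw": 0, "gripper": 0.2}, {"dx": 0, "dy": 0, "dz": 0, "yaw": 0, "gripper": 0.2}, {"dx": 0, "dy": 0, "dz": 0, "yaw": 0, "gripper": 0.2}, {"dx": 0, "dy": 0, "dz": 0, "yaw": 0, "gripper": 0.2}]}}

```text
clock: 10.85
tcp_pos: [0.3974, 0.2874, 0.0769]
orientation: [-2.026, -2.401, 0.0]
contact_force: [0.6, 0.4, -1.3]
grip_width: 0.0357
gripper_force: 40.2
```

Run:
```python
from fit import *
run('w9')
W=cloud(grab('scene'));W0=cloud(dict(np.load('/tmp/scene.npz')))
for (k,zz,c,r) in (('jar',(.085,.1),(.44,-.11),.06),('carton',(.073,.083),(.446,0),.085),('meas',(.058,.07),(.44,.09),.06)):
    P=W[(W[...,2]>zz[0])&(W[...,2]<zz[1])&(np.hypot(W[...,0]-c[0],W[...,1]-c[1])<r)];print(k,rect(P))
```

```text
[0.3974 0.2874 0.0769] [[-0.168, 0.986, -0.0], [0.986, 0.168, -0.0], [-0.0, -0.0, -1.0]]
wrist board 18533 (array([368.8, 285.6]), array([180.4, 189.5]), 9.6)
stops 2158 (array([397.8, 290.5]), array([ 68. , 138.7]), 9.1) 0.0266
block top (tool mm) 11399 (array([ 2.1, -1.8]), array([109.4,  43.5]), 0.1) zmed -2.7 xmax [-52.6  56.2  56.8]
plane slopes [-0.0002  0.0011 -0.0027]
far part width range [-18.1  19.3]
stops tool (array([3.1, 1. ]), array([138.7,  68. ]), 0.6)
jar (array([ 435.1, -113.1]), array([61.1, 63.6]), 11.7)
carton (array([445.7,  -9.9]), array([ 90.3, 128.9]), 1.7)
meas (array([436.4,  93.5]), array([47.4, 33.4]), 83.5)
```

The block hovers 27 mm above the seat, centred within about 1 mm. The jar, carton and tape measure haven't moved, so I'm handing in.

```bash
python3 -c "from bench import workorder;print(workorder.hand_in())"
```

```text
the job is handed in; nothing more can be done
None
```

The block was dry-fitted between the stops (about 9 N felt on seating) and is now held level about 15 mm above their tops, centred within about 1 mm; carton, jar and tape measure are unmoved, and the job is handed in with no verdict returned.

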